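# Open the key machine's guard for cleaning

## Robot

A 6-joint arm with a two-finger parallel gripper is mounted at the origin on the work surface. World frame = base frame: x ahead of the robot, y to its left, z up, the work surface at z = 0. Lengths are in m, angles in rad, forces in N, time in s.
With the tool pointing down it reaches from about 0.25 to 0.775 m from the base axis. Payload 4 kg.
Tool frame: the origin (TCP) lies on the mounting face of the last link; the fingertips stand 199 mm ahead of it and the grasp point (between the pads) lies 180 mm ahead of it (bot.tips_ahead is the z of the fingertips in the tool frame, in m); z points along the fingers, y is the line along which they close (so a half turn about z gives the same grasp; the last joint's range is limited). The gripper opens to 94 mm and grips with 3 to 60 N. Pads are 16 mm wide; open, the fingers measure 119 mm over their backs; the gripper's body (75 mm by 177 mm) begins 78 mm behind the grasp point.
Start: joints at [-1.445, 0.087, 1.371, -0, 1.684, -0.103], TCP at [0.125, -0.536, 0.405] pointing down, gripper open.
Joint ranges: [-3.1, 3.1], [-0.76, 2.03], [0.27, 2.55], [-1.08, 4.22], [0.17, 2.65], [-2.57, 2.57]. Speed limits (rad/s): [2.79, 2.79, 3.14, 3.14, 3.14, 3.14].

## Interface

Orientations are given as a 3x3 rotation matrix whose columns are the frame's x, y, z axes.
In Python, from bench import telemetry, optics, workorder, bot gives the robot as it stands.
- The arm moves only by the tool drive_tool, never from a script. Its arguments are lists of equal length, an entry for each row: "angular": the turn, a rotation vector about the world's x, y, z as a fraction of full scale, a list of three; "translation": the shift along the world's x, y, z as a fraction of full scale, a list of three; "claw": the opening, from -1 (shut) to 1 (fully open), so that 0 is half open. In form: {"angular": [[ax, ay, az], ...], "translation": [[dx, dy, dz], ...], "claw": [claw, ...]}. A call has 1 to 8 rows; each row shifts and turns the commanded pose from where the row before left it; what a row does not reach is not made up. Full scale, the value 1, is 500 mm for a shift and 90 degrees for a turn. A row lasts 1/8 s, in which the tool goes at most 62.5 mm and 10.7 degrees, less where a joint would pass 70% of its speed; a pose out of reach is approached as far as the arm can. A call with a number of a shift or a turn outside -1 to 1 is refused whole. A call with a gripper value outside its range is refused whole. The fingers move at their own pace and stop on an object; "newtons" is the grip in N (left out, the last holds). Time passes only in rows, so rows that do not move let the fingers close. It gives the time, the measured TCP pose, the force, the opening and the grip force at its end, in the units of the state.
- telemetry.read_state(): the state, without advancing time (a new reading comes with each control period).
- optics.camera(name): name is "scene" or "top" or "wrist"; returns (picture, depth): 480x640x3 uint8, red, green, blue; 480x640 float32, m along the optical axis (not along the pixel's ray), 0 where there is no reading.
- optics.camera_model(name): a dict with "fovy" (degrees; the focal length in pixels is half the picture's height over the tangent of half this angle, whatever the lens; pixels are square), "cx", "cy" (the principal point, pixels), "dist" ([k1, k2, p1, p2, k3] as OpenCV has them; the pictures are not rectified), "T" (4x4, takes a point from camera to world coordinates). Camera axes: x right, y up, looking along -z (the intrinsics and any distortion apply to the point x, -y, -z); pixel columns grow to the right and rows downward; lengths in m; the calibration is good to about 2 mm. A picture is of the moment at which its call begins: read the wrist's pose just before it. camera_model takes no time and is no camera call; for the wrist camera it gives the pose at the moment of the call.
- workorder.sign_off(): hands the job in; it is judged then, once.
The state is a dict: "t": time; "q": joint angles; "dq": joint speeds; "joint_torque": joint torques, N m; "position": TCP position; "tcp_rot": TCP orientation; "force": force on the tool from outside, world axes, zero at the start; "torque": the same for the moment, N m; "opening": finger opening in m; "grip_force": force on a finger pad.
Only numpy, scipy, OpenCV 4.12 (cv2) and the standard library are available. Lean on these libraries where they do the work, as an engineer would, in place of code of your own. Each camera call takes 0.05 s, during which the arm holds its last target. There are 200 camera calls.

## Task

Get the key machine ready to be brushed out: slide the round chip pan along the bench, without lifting it, until it sits centrally under the end of the chip chute. Then, before touching the release lever, give the clear guard a gentle upward tug by its black bar grip to find out whether its latch is caught; if it comes up freely just open it, and if it is caught push the release lever fully back and then open it. Finish holding the guard by its grip, raised past half way to upright (it falls shut if let go), and leave the other things on the bench where they are.

Things in the scene. Friction and masses are not known exactly. Their poses are not given: they have to be found in the camera images.
- key_machine: Cream key-duplicating machine, fixed on the bench: base 280 x 300 x 55 mm, its flat front face 135 mm before the origin; motor housing at the back, up to 192 mm high. Origin: underside, 5 mm before the middle of the base. Its x axis points from its front (robot side) to its back, y to its left, z up. The feed handle low on its left side (rod with a black ball) is not part of the job.
- chip_pan: Loose round shallow steel pan, open at the top, 110 mm across at the rim, 92 mm at the foot, 24 mm high, wall 3 mm, 0.13 to 0.25 kg. Origin: centre of its underside, on the bench. It starts to the left or to the right of the chute, 13 to 19 cm from its place, clear of the machine's front.
- chute_lip (a point): Middle of the lower end edge of the sheet-steel chip chute that slopes out of the machine's front: 70 mm wide, its end 62 mm before the machine's front face and 38 mm above the bench, so that the pan passes under it. The pan's centre belongs straight below this point (the pan then clears the front face by 7 mm).
- guard (a joint): Angle of the clear plastic guard (hood 145 deep, 190 wide, 45 mm high, top 150 mm above the bench). 0 shut, grows as its front rises, stop at 1.3 rad. About 0.4 kg (3 N at the grip); falls shut by itself. Caught, it rises about 0.03 rad (4 mm at the grip) and then holds, 1 or 2 mm more for 10 N; if not caught it swings up freely. The catch is hidden; neither guard nor lever shows its state.
- guard_hinge (a point): Middle of the guard's hinge axis, which runs along the machine's y axis; 150 mm above the bench, 50 mm behind the machine's origin.
- guard_grip: The guard's grip: black round bar, 22 mm thick, 40 mm long along the machine's y, on a 12 mm stem at the middle of the guard's front edge (a T). Origin: centre of the bar; guard shut, 136 mm before and 36 mm above the hinge axis. Its axes are the machine's when shut and turn with the guard. Pinch its two flat ends or its thickness from straight above; it turns in the grasp as the guard rises.
- strike_plate: Flat dark steel plate, 76 x 42 x 3 mm, on the guard's right side, moving with the guard; shut, it closes the top of the grey latch case. The hidden catch holds it by the bar on its underside. Origin: 5 mm before the plate's centre, 2 mm below its underside.
- release_lever (a joint): Angle of the release lever on the right of the guard, outside the latch case. 0 to 0.04 at the start, when it leans about 0.25 rad to the front; it grows as it is pushed to the back, stop at 0.6. A caught latch is free once it has been past 0.52, near its stop, and then stays free. The lever is stiff (1 to 2 N at the ball) and stays where it is left.
- lever_ball (a point): Centre of the lever's black ball, 24 mm in diameter, 120 mm above the lever's pivot on an 8 mm rod; at the start about 191 mm above the bench, 140 mm right of the machine's middle, clear of everything else at that height. Pushed fully back it has moved 70 mm to the back.
- oiler: Loose dark oil can, 48 mm in diameter, 115 mm high with its spout. Origin: centre of its underside. It stands before the machine on the other side of the chute from the pan.
- padlock: Loose brass padlock, 80 mm long, lying flat beside the machine on its left. Bystander.
- lock_cylinder: Loose profile lock cylinder, 65 mm long, beside the machine on its right. Bystander.
- swarf_brush: Loose brush, 190 mm long, right of the machine. Bystander.
- screwdriver: Loose screwdriver, 180 mm long, left of the machine. Bystander.
There are look-alikes about, which are no part of the job. Leave any turquoise look-alike of the chip_pan alone.

How it is judged:
On the way, in this order (a step that is already met when the one before it is completed fails the run):
1. the chip pan has been slid under the end of the chute and lies still (horizontal distance between chip_pan and chute_lip below 0.022 m and linear speed of chip_pan below 0.02 m/s and height (world z) of chip_pan below 0.008 m), for 0.2 s.
2. the guard has been tugged by its grip with the release lever not yet used: either its catch held against the tug (1.5 N or more) or the guard came up (value of joint release_lever below 0.2 rad and contact force between the fingers and guard_grip above 0.5 N and (contact force between strike_plate and anything else above 1.5 N or value of joint guard above 0.1 rad)).
3. the guard is raised past half way to upright (value of joint guard above 0.72 rad), for 0.1 s.
At the end, for the whole second after the job is handed in: The guard is held still, raised by more than 0.72 rad, by the gripper on its grip (contact of 1 N or more); the pan lies still on the bench, its centre within 22 mm of the point below the chute's end (all of step 1 and value of joint guard above 0.72 rad and velocity of joint guard between -0.05 and 0.05 rad/s and contact force between the fingers and guard_grip above 1 N); the arm keeps its last pose, push and grip.
It fails at once if the chip pan is lifted or tipped over (height (world z) of chip_pan above 0.012 m or angle between chip_pan's own z axis and vertical above 0.3 rad).
It fails at once if the caught guard is wrenched: more than 50 N on its catch (contact force between strike_plate and anything else above 50 N).
It fails at once if a bystander is pushed more than 30 mm or the oil can is knocked over (distance of any of oiler, padlock, lock_cylinder, swarf_brush, screwdriver from where it was at the start of the episode above 0.03 m or angle between oiler's own z axis and vertical above 0.5 rad).
It also fails if it takes over 72 s, if anything falls off the work surface, if the arm or the gripper's body presses on something with over 40 N, if the wrist force passes 120 N, or if a joint passes its speed limit or range.

## Working session

There is one attempt and no reset: what is moved stays moved. The work goes in short steps, Python scripts to look and compute and a tool call to move; the robot and the scene stay as the last step left them, time stands still between calls to the robot, and variables do not carry over. Pictures are saved under pics/ and viewed, at most 10 in all, crops included, and the job is handed in when it is done.

Besides the shell and the picture viewer there is one more tool, called as name(argument=value, ...), one argument or row to a line, values as JSON. drive_tool: Moves the arm, as the interface text tells. Shift numbers are shares of 500 mm and turn numbers shares of 90 degrees, none past 1 either way. Its arguments: {"type":"object","properties":{"angular":{"type":"array","items":{"type":"array","items":{"type":"number"}}},"translation":{"type":"array","items":{"type":"array","items":{"type":"number"}}},"claw":{"type":"array","items":{"type":"number"}},"newtons":{"type":"number"}},"required":["angular","translation","claw"]}

```bash
ls; mkdir -p pics; cat > h.py <<'E'
import numpy as np, cv2
from bench import telemetry, optics, workorder, bot
def grab(n):
    m=optics.camera_model(n); p,d=optics.camera(n); return p,d,m
def cloud(d,m):
    f=240/np.tan(np.radians(m["fovy"])/2)
    K=np.array([[f,0,m["cx"]],[0,f,m["cy"]],[0,0,1.]])
    v,u=np.mgrid[0:480,0:640]
    uv=np.stack([u,v],-1).reshape(-1,1,2).astype(np.float64)
    n=cv2.undistortPoints(uv,K,np.array(m["dist"],float)).reshape(480,640,2)
    P=np.stack([n[...,0]*d,-n[...,1]*d,-d],-1)
    T=np.array(m["T"]); W=P@T[:3,:3].T+T[:3,3]
    W[d<=0]=np.nan
    return W
E
python3 - <<'E'
from h import *
for n in("top","scene"):
    p,d,m=grab(n); np.savez(n,p=p,W=cloud(d,m)); cv2.imwrite(f"pics/{n}0.png",p[...,::-1])
    print(n,np.array(m["T"])[:3,3])
s=telemetry.read_state(); print(s["t"],s["tcp_rot"],s["opening"],s["force"])
E
```

```text
pics
top [ 0.26382272 -0.0040777   1.27317318]
scene [0.97864394 0.55187828 1.13410008]
0.1 [[ 9.73944296e-01  2.26787216e-01 -2.59984880e-04]
 [ 2.26787290e-01 -9.73942397e-01  1.93180080e-03]
 [ 1.84897428e-04 -1.94042763e-03 -9.99998100e-01]] 0.09396144965756763 [ 0.57693912 -0.95285971 -0.16715823]
```

View pics/top0.png

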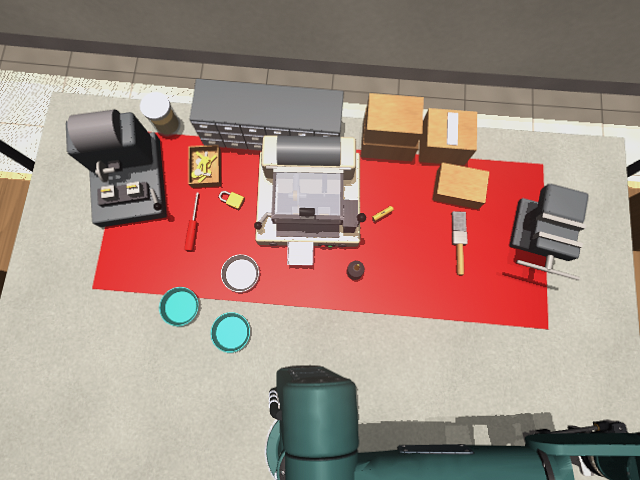

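View pics/scene0.png

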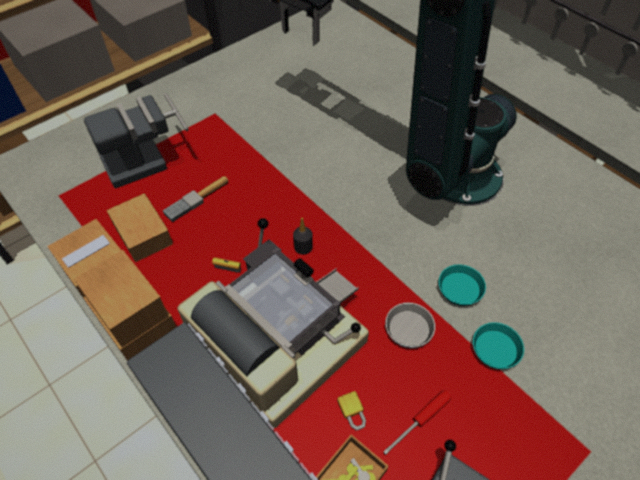

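The top view shows the steel pan at (240,273), the chute at (300,255), the oiler at (356,270), the grip at (307,212) and the lever ball at (362,217). The machine looks nearly square to the bench, and the turquoise pans are decoys.

```bash
python3 - <<'E'
from h import *
z=np.load("top.npz"); p=z["p"].astype(int); W=z["W"]
for n,(u,v) in dict(pan=(240,273),lipL=(289,263),lipR=(311,264),lip=(300,264),chutemid=(300,250),oiler=(356,270),grip=(307,212),ball=(362,217),fl=(262,238),fr=(355,241)).items():
    print(n,W[v,u].round(3))
# base top plane points z 45..65 ms
X,Y,Z=W[...,0],W[...,1],W[...,2]
m=(Z>.047)&(Z<.063); m[:, :240]=0; m[:,375:]=0; m[:130]=0; m[275:]=0
P=W[m][:,:2].astype(np.float32); r=cv2.minAreaRect(P); print("base",r,len(P))
bx=cv2.boxPoints(r);print(bx.round(3))
# chute points
m=(Z>.03)&(Z<.1); m2=np.zeros_like(m); m2[245:270,284:318]=1
P=W[m&m2]; print("chute",len(P),P.min(0),P.max(0)); 
r=cv2.minAreaRect(P[:,:2].astype(np.float32)); print(r)
# pan rim
m=(Z>.015)&(Z<.035); m2=np.zeros_like(m); m2[250:298,215:266]=1
P=W[m&m2]; c,rad=cv2.minEnclosingCircle(P[:,:2].astype(np.float32)); print("pan",c,rad,len(P))
m=(Z>.17)&(Z<.215); m2=np.zeros_like(m); m2[195:235,290:375]=1
P=W[m&m2]; A=P[P[:,1]>-0.06]
for u0,u1 in((290,325),(350,375)):
    mm=m&m2; mm[:,:u0]=0; mm[:,u1:]=0
    P=W[mm]; print(u0,len(P),P.min(0),P.max(0),np.median(P,0))
# oiler
m=(Z>.03); m2=np.zeros_like(m); m2[255:285,342:372]=1
P=W[m&m2]; print("oiler",P.min(0),P.max(0),np.median(P,0))
E
```

```text
pan [0.449 0.233 0.004]
lipL [0.484 0.092 0.04 ]
lipR [0.487 0.03  0.038]
lip [0.484 0.061 0.039]
chutemid [0.523 0.064 0.048]
oiler [ 0.476 -0.096  0.069]
grip [0.592 0.048 0.195]
ball [ 0.589 -0.092  0.202]
fl [0.547 0.175 0.051]
fr [ 0.561 -0.089  0.054]
base ((0.6594802141189575, 0.042078644037246704), (0.43175971508026123, 0.39762675762176514), 10.101351737976074) 3306
[[ 0.412  0.2  ]
 [ 0.482 -0.192]
 [ 0.907 -0.116]
 [ 0.837  0.276]]
chute 519 [0.47974493 0.02660843 0.03247094] [0.5398401  0.10178984 0.05941373]
((0.5103052854537964, 0.06443928182125092), (0.05599745362997055, 0.07096979022026062), 5.156827926635742)
pan (0.4471624195575714, 0.23215177655220032) 0.05492348223924637 240
290 128 [0.58395874 0.02972564 0.18387209] [0.60512687 0.06917657 0.19962571] [0.59296423 0.04944623 0.19358035]
350 69 [ 0.58018163 -0.10078246  0.18953253] [ 0.60152036 -0.07942435  0.20540302] [ 0.58916806 -0.08976842  0.19854121]
oiler [ 0.45900618 -0.11786538  0.03030263] [ 0.50447373 -0.07227019  0.11834971] [ 0.47846875 -0.09348409  0.06187435]
```

```bash
python3 - <<'E'
from h import *
z=np.load("top.npz"); p=z["p"]; W=z["W"]
X,Y,Z=W[...,0],W[...,1],W[...,2]
def fit(a,name,ax):
    a=np.array(a); 
    for _ in range(4):
        c=np.polyfit(a[:,1-ax],a[:,ax],1); r=a[:,ax]-np.polyval(c,a[:,1-ax]); a=a[abs(r)<max(2*np.median(abs(r)),1e-3)]
    print(name,len(a),"slope deg",np.degrees(np.arctan(c[0])).round(2),"mid",a.mean(0).round(4))
# base front edge: last pixel per column with z>.045
def lastrow(u0,u1,v0,v1,zlo,zhi):
    o=[]
    for u in range(u0,u1):
        k=[v for v in range(v0,v1) if zlo<Z[v,u]<zhi]
        if k:o.append(W[k[-1],u,:2])
    return o
fit(lastrow(259,284,225,255,.046,.066),"frontL",0)
fit(lastrow(318,358,225,255,.046,.066),"frontR",0)
fit(lastrow(259,284,225,255,.046,.066)+lastrow(318,358,225,255,.046,.066),"front",0)
fit(lastrow(290,311,250,275,.03,.06),"lip",0)
L=[];R=[]
for v in range(248,264):
    k=[u for u in range(282,320) if .03<Z[v,u]<.075]
    L.append(W[v,k[0],:2]);R.append(W[v,k[-1],:2])
fit(L,"chL",1);fit(R,"chR",1)
# base sides
L=[];R=[]
for v in range(160,238):
    k=[u for u in range(250,370) if .045<Z[v,u]<.066]
    if k: L.append(W[v,k[0],:2]);R.append(W[v,k[-1],:2])
fit(L,"bL",1);fit(R,"bR",1)
# housing front/back
H=[W[k[-1],u,:2] for u in range(270,350) if (k:=[v for v in range(130,180) if Z[v,u]>.165])]
fit(H,"housing",0)
cv2.imwrite("pics/z.png",cv2.resize(p[125:285,230:380,::-1],None,fx=4.2,fy=3.7,interpolation=2)[:600])
E
```

```text
frontL 21 slope deg -4.8 mid [0.5411 0.1501]
frontR 25 slope deg -3.1 mid [ 0.5539 -0.0359]
front 42 slope deg -3.85 mid [0.5479 0.0501]
lip 20 slope deg -4.65 mid [0.4843 0.0621]
chL 16 slope deg 5.34 mid [0.5031 0.099 ]
chR 16 slope deg 5.18 mid [0.5091 0.0287]
bL 36 slope deg 4.31 mid [0.6853 0.2035]
bR 50 slope deg 3.77 mid [ 0.7288 -0.0896]
housing 37 slope deg -3.85 mid [0.742  0.0508]
```

View pics/z.png

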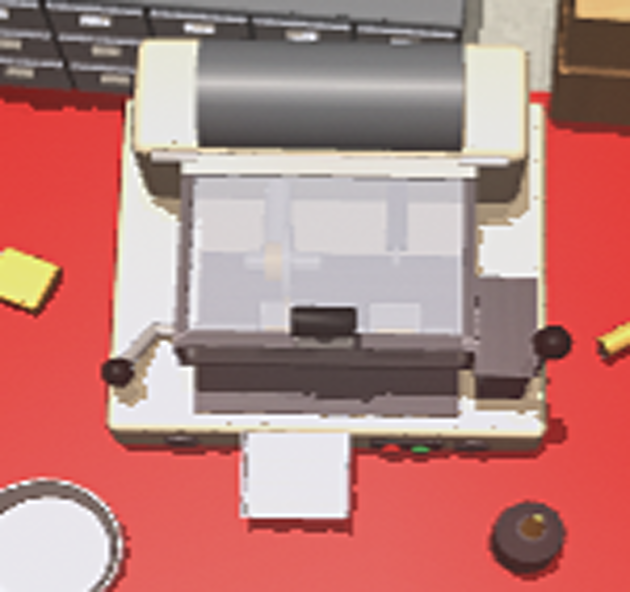

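The crop shows the yaw clearly: about +4°. The lip is at about (0.484, 0.062), the pan at (0.447, 0.232) and the grip at (0.594, 0.0495). I'll push the pan with the two spread fingers as a cradle.

drive_tool(
  angular=[
    [0,0,0.062],
    [0,0,0.062],
    [0,0,0.062],
    [0,0,0.062],
    [0,0,0.062],
    [0,0,0.062],
    [0,0,0.062],
    [0,0,0.062],
  ],
  translation=[
    [0.0385,0.104,0],
    [0.0385,0.104,0],
    [0.0385,0.104,0],
    [0.0385,0.104,0],
    [0.0385,0.104,0],
    [0.0385,0.104,0],
    [0.0385,0.104,0],
    [0.0385,0.104,0],
  ],
  claw=[0.28,0.28,0.28,0.28,0.28,0.28,0.28,0.28],
)

```text
t: 1.1
position: [0.2787, -0.1179, 0.4044]
tcp_rot: [[0.532, 0.847, 0.001], [0.847, -0.532, -0.0], [0.0, 0.001, -1.0]]
force: [0.7, -0.4, -0.0]
opening: 0.0607
grip_force: 0.0
```

drive_tool(
  angular=[
    [0,0,0.062],
    [0,0,0.062],
    [0,0,0.062],
    [0,0,0.062],
    [0,0,0.062],
    [0,0,0.062],
    [0,0,0.062],
    [0,0,0.062],
  ],
  translation=[
    [0.0385,0.104,0],
    [0.0385,0.104,0],
    [0.0385,0.104,0],
    [0.0385,0.104,0],
    [0.0385,0.104,0],
    [0.0385,0.104,0],
    [0.0385,0.104,0],
    [0.0385,0.104,0],
  ],
  claw=[0.28,0.28,0.28,0.28,0.28,0.28,0.28,0.28],
)

```text
t: 2.1
position: [0.4329, 0.2983, 0.4041]
tcp_rot: [[-0.218, 0.976, -0.0], [0.976, 0.218, -0.001], [-0.001, -0.001, -1.0]]
force: [0.9, 0.6, -0.2]
opening: 0.0607
grip_force: 0.0
```

drive_tool(
  angular=[
    [0,0,0],
    [0,0,0],
    [0,0,0],
    [0,0,0],
    [0,0,0],
    [0,0,0],
  ],
  translation=[
    [0,0,-0.11],
    [0,0,-0.11],
    [0,0,-0.1],
    [0,0,-0.05],
    [0,0,-0.024],
    [0,0,0],
  ],
  claw=[0.28,0.28,0.28,0.28,0.28,0.28],
)

```text
t: 2.85
position: [0.4326, 0.2963, 0.2072]
tcp_rot: [[-0.215, 0.977, -0.001], [0.977, 0.215, -0.001], [-0.0, -0.001, -1.0]]
force: [-0.0, 0.1, 0.6]
opening: 0.06
grip_force: 0.0
```

```bash
python3 - <<'E'
from h import *
p,d,m=grab("wrist"); cv2.imwrite("pics/w1.png",p[...,::-1])
E
```

```text
(no output)
```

View pics/w1.png

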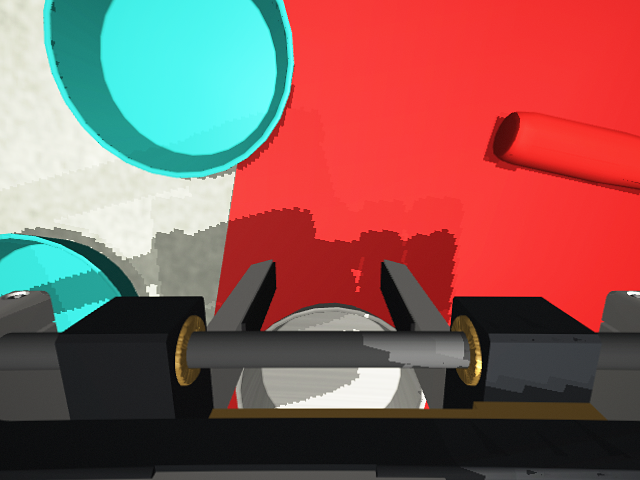

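The wrist view shows the pan (320,360) centred between the two fingers, with the turquoise pans clear of them. Next is the push.

drive_tool(
  angular=[
    [0,0,0],
    [0,0,0],
    [0,0,0],
    [0,0,0],
    [0,0,0],
    [0,0,0],
    [0,0,0],
    [0,0,0],
  ],
  translation=[
    [0.005,-0.023,0],
    [0.009,-0.039,0],
    [0.009,-0.039,0],
    [0.009,-0.039,0],
    [0.009,-0.039,0],
    [0.009,-0.039,0],
    [0.009,-0.039,0],
    [0.009,-0.039,0],
  ],
  claw=[0.28,0.28,0.28,0.28,0.28,0.28,0.28,0.28],
)

```text
t: 3.9
position: [0.4673, 0.1473, 0.2094]
tcp_rot: [[-0.214, 0.977, 0.003], [0.977, 0.214, 0.001], [0.0, 0.003, -1.0]]
force: [-0.8, 1.0, -0.3]
opening: 0.0602
grip_force: 0.5
```

drive_tool(
  angular=[
    [0,0,0],
    [0,0,0],
    [0,0,0],
    [0,0,0],
  ],
  translation=[
    [0.004,-0.025,0],
    [0.003,-0.015,0],
    [0.001,-0.006,0],
    [0,0,0],
  ],
  claw=[0.28,0.28,0.28,0.28],
)

```text
t: 4.4
position: [0.4708, 0.1254, 0.2078]
tcp_rot: [[-0.215, 0.977, 0.0], [0.977, 0.215, -0.0], [-0.0, 0.0, -1.0]]
force: [0.5, 0.9, 0.6]
opening: 0.0601
grip_force: 0.2
```

```bash
python3 - <<'E'
from h import *
for n in("top","scene"):
    p,d,m=grab(n); W=cloud(d,m); Z=W[...,2]; np.savez(n+"1",p=p,W=W)
    hsv=cv2.cvtColor(p,cv2.COLOR_RGB2HSV)
    k=(Z>.012)&(Z<.03)&(hsv[...,1]<70)&(W[...,0]>.40)&(W[...,0]<.545)&(W[...,1]>-.02)&(W[...,1]<.2)
    P=W[k][:,:2]; print(n,k.sum(),P.min(0),P.max(0),cv2.minEnclosingCircle(P.astype(np.float32)))
    if n=="scene":
        v,u=np.nonzero(k); a=p[max(v.min()-80,0):v.max()+60,max(u.min()-100,0):u.max()+60,::-1]; cv2.imwrite("pics/s1.png",cv2.resize(a,(640,int(640*a.shape[0]/a.shape[1]))))
E
```

```text
top 72 [0.42804654 0.02017624] [0.5046386  0.07636986] ((0.46642938256263733, 0.050797246396541595), 0.04583754390478134)
scene 175 [0.43247839 0.0156783 ] [0.53320173 0.14145199] ((0.48316407203674316, 0.0816367045044899), 0.06631317734718323)
```

View pics/s1.png

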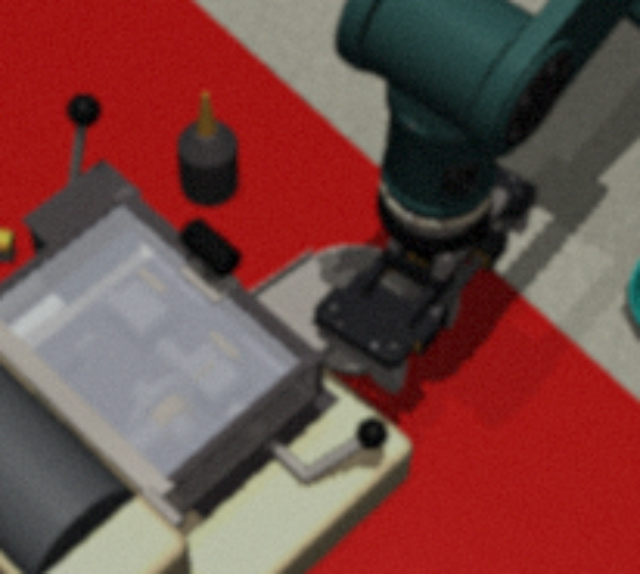

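The view shows the pan part-way under the chute, about 10 mm short along y. I'll nudge it, back off and check.

drive_tool(
  angular=[
    [0,0,0],
    [0,0,0],
    [0,0,0],
    [0,0,0],
    [0,0,0],
    [0,0,0],
    [0,0,0],
    [0,0,0],
  ],
  translation=[
    [0.002,-0.01,0],
    [0.001,-0.01,0],
    [0,0,0],
    [-0.006,0.03,0],
    [-0.012,0.05,0],
    [0,0,0.1],
    [0,0,0.12],
    [-0.05,0.0,0.1],
  ],
  claw=[0.28,0.28,0.28,0.28,0.28,0.28,0.28,0.28],
)

```text
t: 5.5
position: [0.4383, 0.1562, 0.37]
tcp_rot: [[-0.215, 0.977, 0.002], [0.977, 0.215, 0.0], [0.0, 0.002, -1.0]]
force: [0.3, 0.2, 0.8]
opening: 0.0603
grip_force: 0.0
```

```bash
python3 - <<'E'
from h import *
from scipy.optimize import least_squares
p,d,m=grab("top"); W=cloud(d,m); Z=W[...,2]
np.savez("top2",p=p,W=W)
for n in("top","scene"):
    if n=="scene": p,d,m=grab(n); W=cloud(d,m); Z=W[...,2]
    hsv=cv2.cvtColor(p,cv2.COLOR_RGB2HSV)
    k=(Z>.017)&(Z<.028)&(hsv[...,1]<90)&(W[...,0]>.40)&(W[...,0]<.538)&(W[...,1]>-.02)&(W[...,1]<.15)
    P=W[k][:,:2]
    f=lambda c:np.hypot(*(P-c[:2]).T)-.0535
    r=least_squares(f,[.48,.07],loss="soft_l1",f_scale=.002); print(n,k.sum(),P.min(0),P.max(0),r.x,np.median(abs(r.fun)))
p=np.load("top2.npz")["p"]; cv2.imwrite("pics/t2.png",cv2.resize(p[190:300,230:390,::-1],None,fx=4.5,fy=4.5,interpolation=2))
E
```

```text
top 133 [0.42902873 0.00906669] [0.53737763 0.14809255] [0.48448655 0.06347716] 0.001433508951460466
scene 192 [0.43164738 0.0065941 ] [0.53015009 0.11511023] [0.48776674 0.06087395] 0.001272001876399781
```

View pics/t2.png

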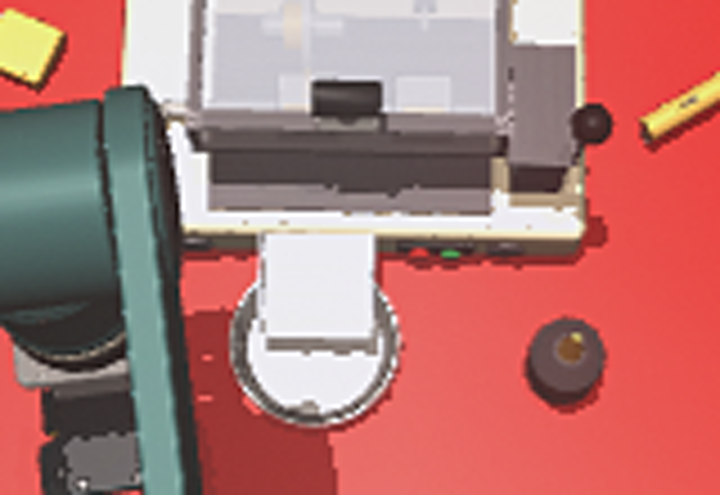

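The top view shows the pan centred under the chute end at about (0.485, 0.0625), the oiler untouched and the grip at crop (347,97). Next I turn the gripper and go above the grip.

drive_tool(
  angular=[
    [0,0,0.1133],
    [0,0,0.1133],
    [0,0,0.1133],
    [0,0,0.1133],
    [0,0,0.1133],
    [0,0,0.1133],
    [0,0,0.1133],
    [0,0,0.1133],
  ],
  translation=[
    [0,0,0.1],
    [0,0,0.1],
    [0.052,-0.0355,0],
    [0.052,-0.0355,0],
    [0.052,-0.0355,0],
    [0.052,-0.0355,0],
    [0.052,-0.0355,0],
    [0.052,-0.0355,0],
  ],
  claw=[0.5,0.5,0.5,0.5,0.5,0.5,0.5,0.5],
)

```text
t: 6.6
position: [0.5953, 0.049, 0.4662]
tcp_rot: [[-0.997, -0.076, -0.002], [-0.076, 0.997, 0.0], [0.002, 0.0, -1.0]]
force: [-0.7, 0.0, 1.1]
opening: 0.0703
grip_force: 0.0
```

drive_tool(
  angular=[
    [0,0,0],
    [0,0,0],
  ],
  translation=[
    [0,0,0],
    [0,0,0],
  ],
  claw=[0.5,0.5],
)

```text
t: 6.85
position: [0.5941, 0.0496, 0.4668]
tcp_rot: [[-0.998, -0.068, -0.002], [-0.068, 0.998, 0.001], [0.002, 0.001, -1.0]]
force: [0.0, -0.1, 0.0]
opening: 0.0707
grip_force: 0.0
```

```bash
python3 - <<'E'
from h import *
s=telemetry.read_state(); print(s["q"],s["force"],s["position"])
p,d,m=grab("wrist"); W=cloud(d,m); Z=W[...,2]
k=(Z>.178)&(Z<.21)&(W[...,0]>.55)&(W[...,0]<.63)&(abs(W[...,1]-.05)<.04)
P=W[k]; print(k.sum(),P.min(0),P.max(0),cv2.minAreaRect(P[:,:2].astype(np.float32)))
cv2.imwrite("pics/w2.png",p[...,::-1])
E
```

```text
[-1.19219890e-02  1.89266698e-01  1.13430631e+00  5.66933678e-04
  1.81992002e+00 -1.65074566e+00] [ 0.03561602 -0.06862287  0.02039935] [0.59406656 0.04960444 0.46681636]
1287 [0.58441433 0.02810303 0.18591238] [0.60685035 0.06886228 0.19841356] ((0.5954869985580444, 0.04836216941475868), (0.020385069772601128, 0.039724186062812805), 4.126130104064941)
```

View pics/w2.png

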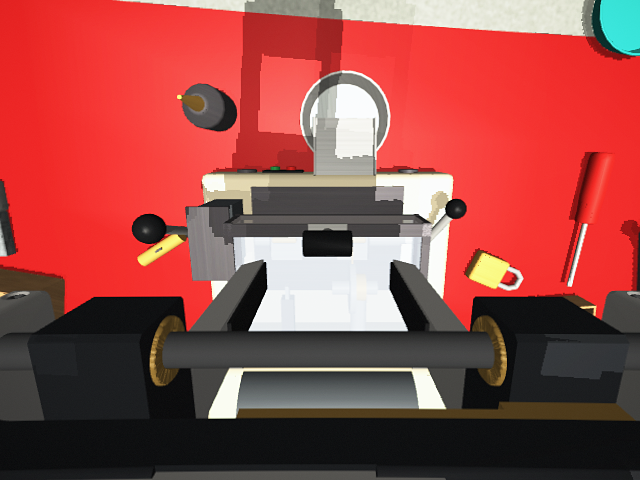

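The wrist view shows the grip bar at (327,243) between and below the fingers; its centre measures (0.5955, 0.0485, 0.187). I'll descend and pinch its ends.

drive_tool(
  angular=[
    [0,0,0],
    [0,0,0],
    [0,0,0],
    [0,0,0],
    [0,0,0],
    [0,0,0],
    [0,0,0],
    [0,0,0],
  ],
  translation=[
    [0.003,-0.002,-0.06],
    [0,0,-0.06],
    [0,0,-0.05],
    [0,0,-0.03],
    [0,0,0],
    [0,0,0],
    [0,0,0],
    [0,0,0],
  ],
  claw=[0.5,0.5,0.5,0.5,-0.3,-0.3,-0.3,-0.3],
  newtons=20,
)

```text
t: 7.9
position: [0.5959, 0.0487, 0.3692]
tcp_rot: [[-0.998, -0.07, 0.002], [-0.07, 0.998, 0.003], [-0.003, 0.003, -1.0]]
force: [0.1, 3.9, 2.6]
opening: 0.0397
grip_force: 20.0
```

drive_tool(
  angular=[
    [0,0,0],
    [0,0,0],
    [0,0,0],
    [0,0,0],
  ],
  translation=[
    [0,0,0.004],
    [0,0,0.004],
    [0,0,0.004],
    [0,0,0],
  ],
  claw=[-0.3,-0.3,-0.3,-0.3],
)

```text
t: 8.4
position: [0.5966, 0.0488, 0.3725]
tcp_rot: [[-0.998, -0.07, 0.002], [-0.07, 0.998, 0.003], [-0.002, 0.003, -1.0]]
force: [5.8, 5.9, -5.7]
opening: 0.0399
grip_force: 20.0
```

drive_tool(
  angular=[
    [0,0,0],
    [0,0,0],
    [0,0,0],
  ],
  translation=[
    [0.001,0,0.004],
    [0,0,0],
    [0,0,0],
  ],
  claw=[-0.3,-0.3,-0.3],
)

```text
t: 8.78
position: [0.597, 0.0488, 0.3732]
tcp_rot: [[-0.998, -0.07, -0.0], [-0.07, 0.998, 0.003], [-0.0, 0.003, -1.0]]
force: [5.6, 4.7, -8.5]
opening: 0.0399
grip_force: 20.0
```

drive_tool(
  angular=[
    [0,0,0],
    [0,0,0],
    [0,0,0],
  ],
  translation=[
    [0.001,0,0.003],
    [0,0,0],
    [0,0,0],
  ],
  claw=[-0.3,-0.3,-0.3],
)

```text
t: 9.15
position: [0.5975, 0.0488, 0.3734]
tcp_rot: [[-0.998, -0.07, -0.002], [-0.07, 0.998, 0.003], [0.002, 0.003, -1.0]]
force: [6.5, 5.4, -11.0]
opening: 0.0396
grip_force: 20.0
```

The guard rose about 4 mm and then held while the force climbed, so the latch is caught. I'll lower it, let go and move in front of the lever ball with the fingers closed.

drive_tool(
  angular=[
    [0,0,0],
    [0,0,0],
    [0,0,0],
    [0,0,0],
    [0,0,0],
    [0,0,0],
    [0,0,0],
    [0,0,0],
  ],
  translation=[
    [-0.001,0,-0.008],
    [-0.001,0,-0.008],
    [0,0,0],
    [0,0,0],
    [0,0,0],
    [0,0,0.06],
    [0,0,0.08],
    [-0.03,-0.05,0],
  ],
  claw=[-0.3,-0.3,0.5,0.5,0.5,0.5,0.5,0],
)

```text
t: 10.15
position: [0.5812, 0.0233, 0.4435]
tcp_rot: [[-0.997, -0.071, 0.008], [-0.071, 0.997, -0.001], [-0.008, -0.001, -1.0]]
force: [-1.0, -1.5, 0.1]
opening: 0.0638
grip_force: 0.0
```

drive_tool(
  angular=[
    [0,0,0],
    [0,0,0],
    [0,0,0],
    [0,0,0],
    [0,0,0],
    [0,0,0],
    [0,0,0],
  ],
  translation=[
    [-0.04,-0.11,0],
    [-0.03,-0.124,0],
    [0,0,0],
    [0,0,0],
    [0,0,-0.06],
    [0,0,-0.07],
    [0,0,0],
  ],
  claw=[-1,-1,-1,-1,-1,-1,-1],
)

```text
t: 11.02
position: [0.5458, -0.0912, 0.3708]
tcp_rot: [[-0.997, -0.072, -0.007], [-0.072, 0.997, 0.002], [0.007, 0.003, -1.0]]
force: [0.3, -0.1, -0.3]
opening: 0.0006
grip_force: 0.0
```

```bash
python3 - <<'E'
from h import *
s=telemetry.read_state(); print(s["force"],s["position"])
p,d,m=grab("top"); W=cloud(d,m); Z=W[...,2]
k=(Z>.17)&(Z<.215)&(W[...,0]>.57)&(W[...,0]<.64)&(W[...,1]>-.12)&(W[...,1]<-.06)
P=W[k]; print(k.sum(),P.min(0),P.max(0),P.mean(0)) if k.any() else print("none")
p,d,m=grab("scene"); W=cloud(d,m); Z=W[...,2]
k=(Z>.17)&(Z<.215)&(W[...,0]>.57)&(W[...,0]<.64)&(W[...,1]>-.12)&(W[...,1]<-.06)
P=W[k]; print(k.sum(),P.min(0),P.max(0),P.mean(0)) if k.any() else print("none")
E
```

```text
[ 0.32177883 -0.07885038 -0.25608338] [ 0.54581456 -0.09124584  0.37077407]
none
115 [ 0.58196805 -0.10170229  0.17015137] [ 0.60570872 -0.08052327  0.20720599] [ 0.59658865 -0.08889888  0.19469883]
```

drive_tool(
  angular=[
    [0,0,0],
    [0,0,0],
    [0,0,0],
    [0,0,0],
    [0,0,0],
    [0,0,0],
    [0,0,0],
    [0,0,0],
  ],
  translation=[
    [0.03,-0.003,0],
    [0.025,0.002,0],
    [0.025,0.002,0],
    [0.025,0.002,0],
    [0.025,0.002,0],
    [0.025,0.002,0],
    [0.02,0.001,0],
    [0,0,0],
  ],
  claw=[-1,-1,-1,-1,-1,-1,-1,-1],
)

```text
t: 12.12
position: [0.6344, -0.0888, 0.3735]
tcp_rot: [[-0.998, -0.07, 0.0], [-0.07, 0.998, 0.001], [-0.0, 0.001, -1.0]]
force: [-0.2, 1.1, 0.4]
opening: 0.0005
grip_force: 0.0
```

drive_tool(
  angular=[
    [0,0,0],
    [0,0,0],
    [0,0,0],
  ],
  translation=[
    [0.01,0.001,0],
    [0.006,0,0],
    [0,0,0],
  ],
  claw=[-1,-1,-1],
)

```text
t: 12.5
position: [0.6416, -0.0884, 0.374]
tcp_rot: [[-0.998, -0.069, -0.0], [-0.069, 0.998, 0.0], [0.0, 0.0, -1.0]]
force: [-1.2, 0.5, -0.1]
opening: 0.0001
grip_force: 0.8
```

drive_tool(
  angular=[
    [0,0,0],
    [0,0,0],
  ],
  translation=[
    [0.006,0.0005,0],
    [0,0,0],
  ],
  claw=[-1,-1],
)

```text
t: 12.75
position: [0.6437, -0.0882, 0.3742]
tcp_rot: [[-0.998, -0.069, -0.004], [-0.069, 0.998, 0.0], [0.004, 0.0, -1.0]]
force: [-7.0, 0.6, 0.5]
opening: 0.0005
grip_force: 3.0
```

drive_tool(
  angular=[
    [0,0,0],
    [0,0,0],
  ],
  translation=[
    [0.005,0.0005,0],
    [0,0,0],
  ],
  claw=[-1,-1],
)

```text
t: 13.0
position: [0.6451, -0.0882, 0.3741]
tcp_rot: [[-0.998, -0.068, -0.009], [-0.068, 0.998, -0.0], [0.009, 0.001, -1.0]]
force: [-12.1, 0.6, 1.9]
opening: 0.0001
grip_force: 5.7
```

```bash
python3 - <<'E'
from h import *
s=telemetry.read_state(); print(s["force"],s["position"])
p,d,m=grab("scene"); W=cloud(d,m); Z=W[...,2]
k=(Z>.17)&(Z<.215)&(W[...,0]>.60)&(W[...,0]<.72)&(W[...,1]>-.12)&(W[...,1]<-.06)&(p.max(2)<60)
P=W[k]; print(k.sum(),P.min(0),P.max(0),P.mean(0))
cv2.imwrite("pics/s2.png",cv2.resize(p[180:360,180:420,::-1],None,fx=3,fy=3))
E
```

```text
[-12.09924832   0.563236     1.92468893] [ 0.64509521 -0.08816045  0.37410786]
143 [ 0.64136723 -0.09891194  0.1714408 ] [ 0.675766   -0.07491074  0.21499412] [ 0.66094558 -0.08310132  0.19661278]
```

View pics/s2.png

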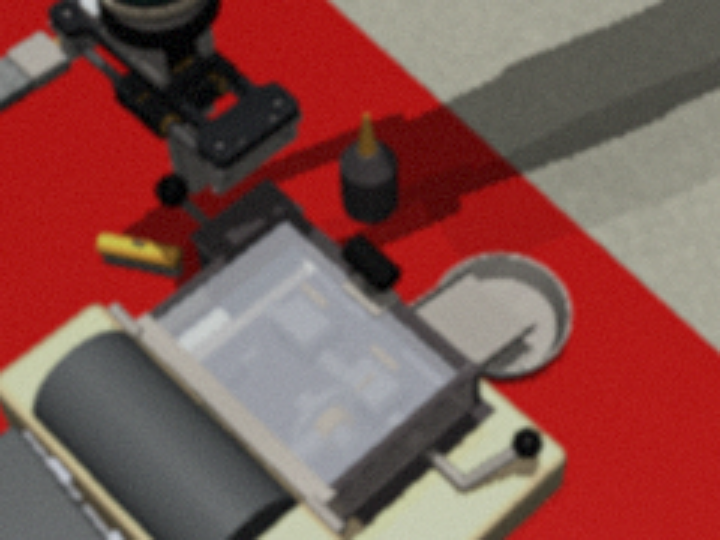

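The ball is fully back (crop (173,190)), and the force rose at the stop. I'll return to the grip.

drive_tool(
  angular=[
    [0,0,0],
    [0,0,0],
    [0,0,0],
    [0,0,0],
    [0,0,0],
    [0,0,0],
    [0,0,0],
  ],
  translation=[
    [-0.06,-0.004,0],
    [0,0,0.07],
    [0,0,0.07],
    [-0.016,0.09,0],
    [-0.016,0.1,0],
    [-0.016,0.086,0],
    [0,0,0],
  ],
  claw=[-1,-1,-1,0.5,0.5,0.5,0.5],
)

```text
t: 13.92
position: [0.5926, 0.0509, 0.4457]
tcp_rot: [[-0.997, -0.074, 0.004], [-0.074, 0.997, 0.001], [-0.004, 0.001, -1.0]]
force: [-0.1, -0.2, 0.4]
opening: 0.0374
grip_force: 0.0
```

drive_tool(
  angular=[
    [0,0,0],
    [0,0,0],
  ],
  translation=[
    [0,0,0],
    [0,0,0],
  ],
  claw=[0.5,0.5],
)

```text
t: 14.18
position: [0.5934, 0.0469, 0.4443]
tcp_rot: [[-0.998, -0.067, 0.001], [-0.067, 0.998, -0.0], [-0.001, -0.0, -1.0]]
force: [0.1, -0.6, 0.1]
opening: 0.0573
grip_force: 0.0
```

drive_tool(
  angular=[
    [0,0,0],
    [0,0,0],
    [0,0,0],
    [0,0,0],
    [0,0,0],
    [0,0,0],
    [0,0,0],
    [0,0,0],
  ],
  translation=[
    [0.004,0.003,0],
    [0,0,-0.05],
    [0,0,-0.06],
    [0,0,-0.042],
    [0,0,0],
    [0,0,0],
    [0,0,0],
    [0,0,0],
  ],
  claw=[0.5,0.5,0.5,0.5,-0.3,-0.3,-0.3,-0.3],
  newtons=25,
)

```text
t: 15.18
position: [0.5953, 0.0494, 0.3698]
tcp_rot: [[-0.998, -0.069, 0.003], [-0.069, 0.998, -0.001], [-0.003, -0.001, -1.0]]
force: [0.4, -1.2, 2.3]
opening: 0.0396
grip_force: 25.0
```

drive_tool(
  angular=[
    [0,0,0],
    [0,0,0],
    [0,0,0],
    [0,0,0],
  ],
  translation=[
    [0.004,0.0003,0.013],
    [0.0044,0.0003,0.0136],
    [0.011,0.0008,0.026],
    [0,0,0],
  ],
  claw=[-0.3,-0.3,-0.3,-0.3],
)

```text
t: 15.68
position: [0.6052, 0.05, 0.396]
tcp_rot: [[-0.998, -0.069, 0.002], [-0.069, 0.998, -0.001], [-0.002, -0.001, -1.0]]
force: [-0.4, -2.3, -3.5]
opening: 0.0402
grip_force: 25.0
```

It comes up freely now at about its own weight, so I'll carry on.

drive_tool(
  angular=[
    [0,0,0],
    [0,0,0],
    [0,0,0],
    [0,0,0],
    [0,0,0],
    [0,0,0],
    [0,0,0],
    [0,0,0],
  ],
  translation=[
    [0.0136,0.001,0.0246],
    [0.016,0.0011,0.0228],
    [0.0184,0.0013,0.0216],
    [0.0204,0.0014,0.0194],
    [0.022,0.0015,0.0172],
    [0.0236,0.0017,0.015],
    [0.0256,0.0018,0.0126],
    [0,0,0],
  ],
  claw=[-0.3,-0.3,-0.3,-0.3,-0.3,-0.3,-0.3,-0.3],
)

```text
t: 16.68
position: [0.6746, 0.0548, 0.4617]
tcp_rot: [[-0.998, -0.069, -0.001], [-0.069, 0.998, -0.001], [0.001, -0.001, -1.0]]
force: [-2.5, -3.8, -0.4]
opening: 0.0397
grip_force: 25.0
```

drive_tool(
  angular=[
    [0,0,0],
    [0,0,0],
    [0,0,0],
    [0,0,0],
  ],
  translation=[
    [0,0,0],
    [0,0,0],
    [0,0,0],
    [0,0,0],
  ],
  claw=[-0.3,-0.3,-0.3,-0.3],
)

```text
t: 17.18
position: [0.6741, 0.0548, 0.4615]
tcp_rot: [[-0.998, -0.069, 0.0], [-0.069, 0.998, -0.001], [-0.0, -0.001, -1.0]]
force: [-2.1, -4.6, -0.3]
opening: 0.04
grip_force: 25.0
```

```bash
python3 - <<'E'
from h import *
p,d,m=grab("scene"); cv2.imwrite("pics/s3.png",p[...,::-1])
s=telemetry.read_state(); print(s["force"],s["position"],s["grip_force"],s["opening"])
E
```

```text
[-1.50460203 -5.21201869 -0.83640231] [0.67414355 0.054825   0.46153419] 24.999772310256958 0.03993657951934876
```

View pics/s3.png

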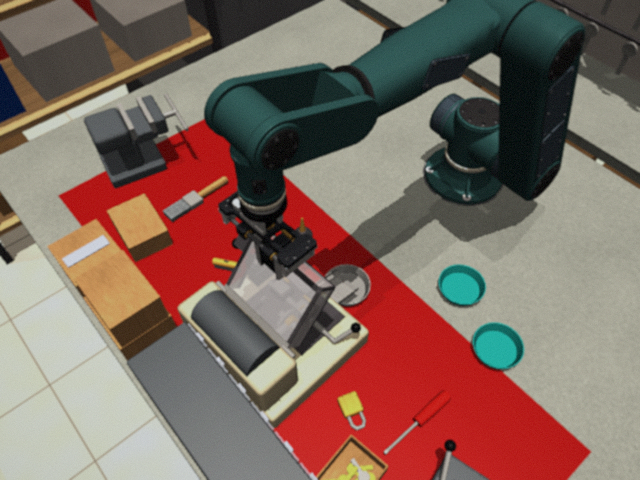

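The guard is open at about 0.9 rad and held at (290,250). The pan is under the chute at (348,285), and the other objects are where they were.

```bash
python3 -c "
from bench import workorder; print(workorder.sign_off())"
```

```text
the job is handed in; nothing more can be done
None
```

I slid the pan under the chute, tugged the guard and found its latch caught, pushed the release lever fully back, and handed the job in holding the guard open at about 0.9 rad; the judging returned no verdict.

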